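# Set the slicer's blade gap to the gauge

## Robot

A 7-joint arm with a two-finger parallel gripper is mounted at the origin on a cart in front of the work surface, level with it; the furniture and walls round the work are solid. World frame = base frame: x ahead of the robot, y to its left, z up, the work surface at z = 0. Lengths are in mm, angles in rad, forces in N, time in s.
With the tool pointing down it reaches from about 425 to 950 mm from the base axis. Payload 4.7 kg.
Tool frame: the origin (TCP) lies at the very end of the fingers, on their centre line; the grasp point (between the pads) lies 19 mm behind it; z points along the fingers, y is the direction in which the jaws open and shut (so a half turn about z gives the same grasp; the last joint's range is limited). The gripper opens to 85 mm and grips with 20 to 120 N. Pads are 22 mm wide; open, the fingers measure 114 mm over their backs; the gripper's body (76 mm by 85 mm) begins 54 mm behind the grasp point. The pads swing forward as they close: fully open they stand 13 mm farther back than shut.
Start: joints at [-1.317, 0.469, -0.049, 1.532, 0.024, 1.141, -0.082], TCP at [188.314, 648.218, 231.335] pointing down, gripper open.
Joint ranges: [-2.59, 2.59], [-0.33, 1.99], [-1.39, 1.29], [0.1, 2.45], [-1.04, 4.18], [0.21, 1.99], [-2.66, 2.66]. Speed limits (rad/s): [2.57, 2.57, 3.14, 3.14, 3.14, 3.14, 3.14].

## Interface

Orientations are given as a unit quaternion [x, y, z, w].
In Python, from workcell import ctrl, cams, sign_off gives the robot as it stands. The module is installed in compiled form; this text tells all that it offers.
- The arm moves only by the shell command python3 -m pendant 'ROWS' [FORCE]. ROWS is a JSON object of lists of equal length, an entry for each row: "travel": the shift along the world's x, y, z in mm, a list of three; "turn": the turn, a rotation vector about the world's x, y, z in rad, a list of three; "hand": the closure in counts, from 0 (fully open) to 255 (shut). A call has 1 to 12 rows; each row shifts and turns the pose as measured when the row begins; what a row does not reach is not made up. A row lasts 1/8 s, in which the tool goes at most 62.5 mm and 10.7 degrees, less where a joint would pass 70% of its speed; a pose out of reach is approached as far as the arm can. A call is refused whole if a number of a shift passes 62.5 or a number of a turn 0.188, either way. A call with a gripper value outside its range is refused whole. The fingers move at their own pace and stop on an object; FORCE is the grip in N (left out, the last holds). Time passes only in rows, so rows that do not move let the fingers close. It gives the time, the measured TCP pose, the force and the opening at its end, in the units of the state.
- ctrl.observe(): the state, without advancing time (a new reading comes with each control period).
- cams.grab_frame(name): name is "side" or "top"; returns a dict with "frame" (400x640x3 uint8, blue, green, red), "fx", "fy", "cx", "cy" (pixels), "k1" (the pictures are not rectified: a ray, as slopes to the right and down, at radius r is drawn at 1 + k1 r^2 times it, then the intrinsics apply), "rvec" (rotation vector, rad) and "tvec" (3), from world to camera coordinates, as OpenCV has them. Camera axes: x right, y down, z forward; pixel columns grow to the right and rows downward; lengths in mm; the calibration is good to about 2 mm. A picture is of the moment at which its call begins. There is no depth.
- sign_off(): hands the job in, once; it reports no verdict.
The state is a dict: "time_s": time; "qpos": joint angles; "joint_vel": joint speeds; "effort": joint torques, N m; "position": TCP position; "ee_rot": TCP orientation; "contact_force": force on the tool from outside, world axes, zero at the start; "ft_torque": the same for the moment, N m; "finger_gap": finger opening in mm.
Only numpy, scipy, OpenCV 4.12 (cv2) and the standard library are available. Lean on these libraries where they do the work, as an engineer would, in place of code of your own. Each camera call takes 0.05 s, during which the arm holds its last target. There are 200 camera calls.

## Task

Set the blade gap of the slicer to the gauge: pick the loose gauge up by its tab, lay it on the infeed bed and slide it under the raised blade until it meets the stop. Then turn the screw knob on top clockwise, by feel, until the blade just drags on the gauge: the gauge must no longer lie loose but must not be jammed. Leave the gauge there under the blade, let go of everything, and do not knock the things standing round it about.

Things in the scene. Friction and masses are not known exactly. Their poses are not given: they have to be found in the camera images.
- slicer: Fixed aluminium slicer head. Origin at counter level below the blade, midway between its two posts; +x runs along the infeed bed, under the blade to the stop; z up. Flat bed 60 mm wide (y), top 12 mm above the counter, from x = -165 to +60 mm. Posts 18 mm thick at y = +-72 mm on a foot 60 x 172 mm (x, y) carry a cross bar (x +-16 mm, 102 to 118 mm high) that holds the knob.
- stop_face (a point): Middle of the near face of the low dark stop bar on the bed (48 mm wide, top 22 mm above the counter), 35 mm behind the blade line; this point is 4 mm above the bed. Axes as the slicer's.
- screw_knob (a point): Centre of the round black ribbed knob on the upright screw, a fixed point 145 mm above the counter. Knob 46 mm diameter, 26 mm high (132 to 158 mm above the counter), 10 mm clear above a brass collar 26 mm across. It can be gripped at any angle. z up.
- knob (a joint): Angle of the knob in rad, growing clockwise seen from above (blade comes down 8 mm per rad); 0 is fully raised, 1.75 the end; starts at 0 to 0.25. It turns at about 0.18 N m when free and stays where it is left; 10 N of pinch adds about 0.08 N m. After first touch the pinch rises about 90 N per rad. Just dragging is a pinch of 3 to 16 N; above 25 N it is jammed.
- blade_holder: Aluminium bar (18 x 122 x 20 mm) between the posts, with the blade (104 mm wide, flat edge 4 mm thick, across y) on a stiff spring in it. Origin at the middle of its underside, 49 mm above the counter when fully raised; z up. The edge is 21.5 mm below it, give or take 3 mm: it was reground and how it sits is not known. At the start it is 2.5 to 10.5 mm above where the gauge's top will be.
- gauge: Loose gap gauge, 0.16 kg: a steel strip 155 mm long (x -25 to +130 mm), 24 mm wide, 8 mm thick, with an upright dark finger tab on it. Origin on the underside below the tab; +x towards the long free end (the tip) that goes under the blade, z up. With the tip against the stop the tab stands 95 mm in front of the blade line.
- gauge_grip (a point): Where to hold the gauge: middle of the upright tab, 34 mm above the underside of the strip. Tab 36 mm long (x), 12 mm thick (y, pinch across this), from 8 to 56 mm above the underside. Axes as the gauge's.
- gauge_tip (a point): Middle of the end face of the strip's free end, 130 mm ahead (+x) of the tab's middle, 4 mm above the underside. Axes as the gauge's.
- bottle_a: Bystander: filled glass bottle, 77 mm diameter, 222 mm high; origin under its centre.
- bottle_b: Bystander: a second bottle like it.
- label_roll: Bystander: roll of blank labels lying flat, 82 mm diameter, 38 mm high; origin under its centre.
- cap_b: Bystander: black screw cap, 33 mm diameter, 19 mm high, lying between gauge and slicer; origin under its centre.
Not all that is in view belongs to the job. There is more than one size of the slicer; the one meant has the size given above.

How it is judged:
By the outcome, as a careful person would: the job done as asked, in the order asked, and still so for the second after the job is handed in, with the robot touching nothing.
It also fails if it takes over 72 s, if anything falls off the work surface, if the arm or the gripper's body presses on something with over 40 N, if the wrist force passes 120 N, or if a joint passes its speed limit or range.

## Working session

There is one attempt and no reset: what is moved stays moved. The work goes in short steps, Python scripts to look and compute and a shell command to move; the robot and the scene stay as the last step left them, time stands still between calls to the robot, and variables do not carry over. Pictures are saved under pics/ and viewed, about 8 in all and at most 12, crops included, and the job is handed in when it is done.

```bash
mkdir -p pics; cat > h.py <<'E'
import cv2, numpy as np
from workcell import ctrl, cams
def grab(name, fn=None):
    f=cams.grab_frame(name)
    if fn: cv2.imwrite('pics/'+fn, f['frame'])
    return f
def K(f): return np.array([[f['fx'],0,f['cx']],[0,f['fy'],f['cy']],[0,0,1.]])
def ray(f,uv):
    p=cv2.undistortPoints(np.array([[uv]],float),K(f),np.array([f['k1'],0,0,0.]))[0,0]
    R=cv2.Rodrigues(np.array(f['rvec'],float))[0]; t=np.array(f['tvec'],float).ravel()
    return -R.T@t, R.T@np.array([p[0],p[1],1.])
def onz(f,uv,z):
    c,d=ray(f,uv); return c+d*(z-c[2])/d[2]
def proj(f,P):
    return cv2.projectPoints(np.array(P,float).reshape(-1,1,3),np.array(f['rvec'],float),np.array(f['tvec'],float),K(f),np.array([f['k1'],0,0,0.]))[0].reshape(-1,2)
E
python3 - <<'E'
from h import *
import pickle
for n in('top','side'):
    f=grab(n,n+'0.png'); pickle.dump(f,open(n+'0.pkl','wb'))
    print(n,{k:np.round(f[k],3) for k in f if k!='frame'}, ray(f,(320,200)))
print(ctrl.observe())
E
```

```text
top {'fx': np.float64(498.497), 'fy': np.float64(498.497), 'cx': np.float64(310.945), 'cy': np.float64(199.057), 'k1': np.float64(0.021), 'rvec': array([ 2.138, -2.057,  0.252]), 'tvec': array([-116.858,  622.569, 1489.552])} (array([ 261.40938244,  -94.5070017 , 1594.5995219 ]), array([ 0.23237804, -0.01720615, -0.97264479]))
side {'fx': np.float64(457.528), 'fy': np.float64(457.528), 'cx': np.float64(318.927), 'cy': np.float64(198.559), 'k1': np.float64(-0.003), 'rvec': array([ 2.229, -0.045, -0.006]), 'tvec': array([-590.703,   63.431, 1489.577])} (array([  574.91715792, -1157.09926418,   949.93919475]), array([ 0.01403985,  0.78873397, -0.61458688]))
{'time_s': 0.1, 'qpos': array([-1.31691195,  0.46937225, -0.04863026,  1.53355876,  0.02411027,
        1.14101187, -0.08230771]), 'joint_vel': array([-0.0002198 , -0.00279546,  0.00095526, -0.0042343 ,  0.0001085 ,
        0.00015227,  0.00028542]), 'effort': array([ 6.42466057e-04, -5.11512744e+01, -4.72099101e-02, -2.38392431e+01,
        1.07538045e-02,  4.35758557e-03, -1.90471110e-05]), 'position': array([188.16892434, 647.69863553, 230.3654016 ]), 'ee_rot': array([ 1.40893398e-01,  9.90024380e-01, -8.76712929e-04, -9.71136572e-05]), 'contact_force': array([-0.33444378, -0.67570211,  0.18409401]), 'ft_torque': array([-0.0554833 ,  0.0078328 , -0.04451927]), 'finger_gap': 85.28058357776982}
```

View pics/top0.png

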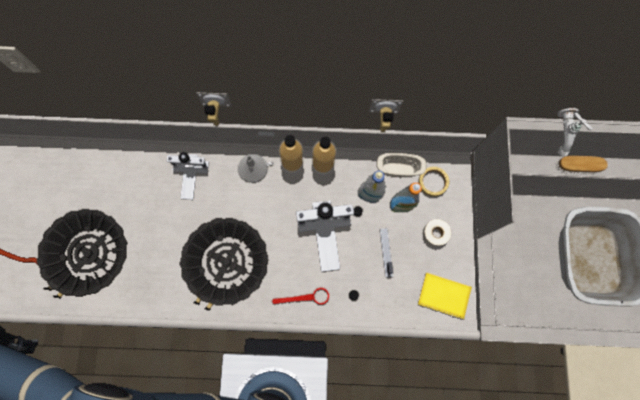

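View pics/side0.png

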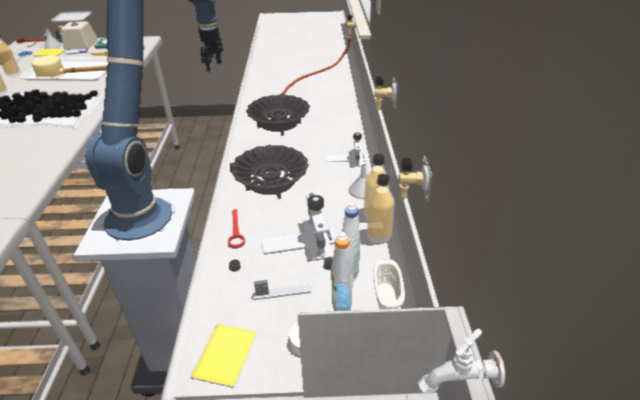

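The top view shows x up and y left. Candidates:
- **Slicer:** large one with its knob at (325,211), and a small one at (184,158). The size given should pick the large one.
- **Gauge:** grey strip with a dark tab at (390,270) and its tip at (384,229). The red ring tool at (300,298) is not it.
- **Caps:** (358,211) and (354,295).
- **Bottles:** clear blue ones at (374,185) and (405,198), with amber ones further back.
- **Label roll:** (437,233).

One crop will check the choice.

```bash
python3 - <<'E'
from h import *
import pickle
t=pickle.load(open('top0.pkl','rb'));s=pickle.load(open('side0.pkl','rb'))
c=t['frame'][165:315,260:460]; cv2.imwrite('pics/c1.png',cv2.resize(c,None,fx=4,fy=4,interpolation=cv2.INTER_CUBIC))
c=s['frame'][180:310,220:370]; cv2.imwrite('pics/c2.png',cv2.resize(c,None,fx=4,fy=4,interpolation=cv2.INTER_CUBIC))
for n,uv,z in [('knob',(325,211),158),('knob small',(184,157),100),('tab',(390,270),56),('tip',(384,229),8),('bed near L',(321,272),12),('bed near R',(339,269),12),('post L',(298,216),118),('post R',(354,210),118),('cap1',(358,211),19),('cap2',(354,295),19),('roll',(437,233),38)]:
    print(n,onz(t,uv,z).round(0))
E
```

```text
knob [ 572. -136.  158.]
knob small [740. 310. 100.]
tab [ 417. -344.   56.]
tip [ 552. -332.    8.]
bed near L [ 406. -133.   12.]
bed near R [ 418. -190.   12.]
post L [562. -56. 118.]
post R [ 587. -225.  118.]
cap1 [ 606. -246.   19.]
cap2 [ 339. -238.   19.]
roll [ 541. -495.   38.]
```

View pics/c1.png

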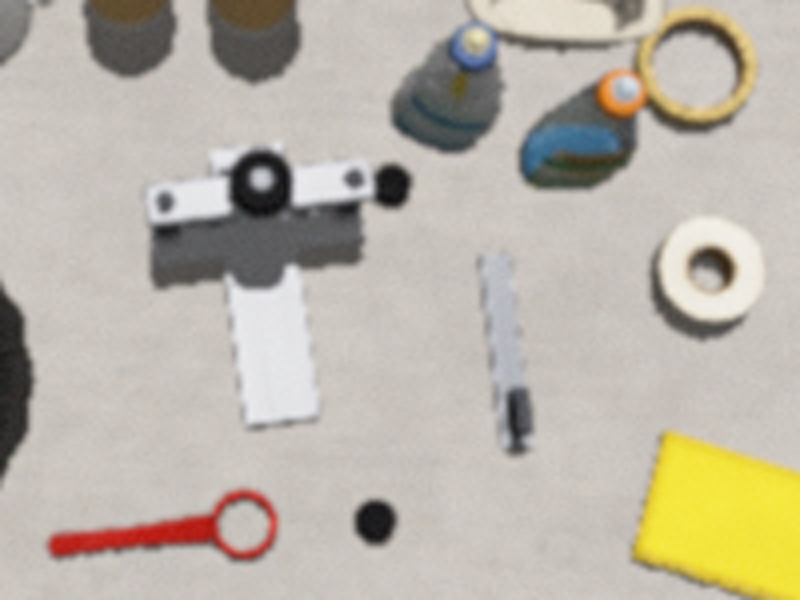

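View pics/c2.png

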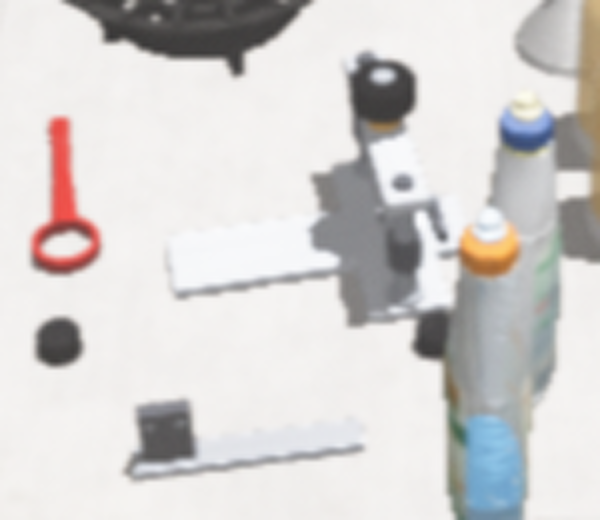

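The large slicer matches: its bar spans about 170 mm, with the knob at crop (262,180) and the bed below it. The gauge strip runs from crop (495,255) to (515,445), with its dark tab at (518,415). The side crop confirms the upright tab at (165,430). Next come the masks for finer numbers.

```bash
python3 - <<'E'
from h import *
import pickle
t=pickle.load(open('top0.pkl','rb'));s=pickle.load(open('side0.pkl','rb'))
def blob(f,m,box):
    x0,y0,x1,y1=box; M=np.zeros(m.shape,np.uint8); M[y0:y1,x0:x1]=m[y0:y1,x0:x1]*255
    n,l,st,c=cv2.connectedComponentsWithStats(M); i=1+np.argmax(st[1:,4]); return (l==i),c[i],st[i]
def G(f): return f['frame'].max(2)
# tab: dark in both
for nm,f,box,th in(('top',t,(380,255,400,282),90),('side',s,(250,275,275,300),110)):
    m,c,st=blob(f,G(f)<th,box); print('tab',nm,c,st)
    (c0,d0)=ray(f,c); 
    if nm=='top': A=(c0,d0)
    else: B=(c0,d0)
M=np.stack([A[1],-B[1]],1); x=np.linalg.lstsq(M,B[0]-A[0],rcond=None)[0]
print('tab tri',A[0]+A[1]*x[0],B[0]+B[1]*x[1])
# knob
m,c,st=blob(t,G(t)<70,(312,200,338,222)); print('knob',c,st,onz(t,c,152))
# bed
bed,c,st=blob(t,t['frame'].min(2)>222,(310,234,345,275)); print('bed',c,st)
pts=np.array([onz(t,p,12)[:2] for p in np.argwhere(bed)[:,::-1]]);
r=cv2.minAreaRect(pts.astype(np.float32)); print(r, pts.mean(0)); 
# strip
fr=t['frame'].astype(int); d=fr[...,0]-fr[...,2]
m,c,st=blob(t,(d>-3)&(G(t)>100)&(G(t)<215),(376,222,398,282)); print('strip',c,st)
pts=np.array([onz(t,p,8)[:2] for p in np.argwhere(m)[:,::-1]]);print(cv2.minAreaRect(pts.astype(np.float32)),pts.mean(0))
vx=cv2.fitLine(pts.astype(np.float32),cv2.DIST_L2,0,.01,.01).ravel();print(vx)
print(fr[245,380:395],fr[250,315:342].min(1))
# check in side view: bed outline predicted for slicer yaw
E
```

```text
tab top [388.54347826 269.80434783] [387 263   5  15  46]
tab side [261.04132231 288.94214876] [255 283  13  12 121]
tab tri [ 420.31306273 -344.47346352   23.79087466] [ 428.04549252 -342.53997628   24.26541024]
knob [324.58064516 211.6       ] [318 203  14  17 155] [ 571.33488898 -134.7410499   152.        ]
bed [327.93445693 252.64044944] [318 234  21  36 534]
((471.69775390625, -152.98683166503906), (108.78761291503906, 54.01536178588867), 9.572187423706055) [ 468.49679215 -153.43017062]
strip [385.65662651 249.70783133] [380 228  13  50 332]
((477.807861328125, -339.3458251953125), (156.8103790283203, 26.1558837890625), 7.105868816375732) [ 485.71362249 -337.71387099]
[ 9.9398530e-01  1.0951387e-01  4.8571362e+02 -3.3771387e+02]
[[181 186 193]
 [160 163 164]
 [165 160 160]
 [190 183 181]
 [194 189 185]
 [189 182 181]
 [192 186 183]
 [194 185 183]
 [193 185 186]
 [190 189 191]
 [190 195 203]
 [186 192 199]
 [185 191 198]
 [188 194 200]
 [189 193 199]] [189 190 188 201 217 229 230 229 227 228 228 227 227 229 231 230 227 227
 227 228 227 224 206 192 191 195 197]
```

Measured results:
- **Gauge:** tab at (425,-344), yaw ≈ 6.7°.
- **Slicer:** origin ≈ (574,-135), yaw ≈ 9.5°.

I'll now swing over, high up, turning with the base so that joint 7 stays near its middle.

```bash
python3 -m pendant '{"travel":[[0,0,50],[20,-40,40],[33,-40,10],[33,-40,0],[33,-40,0],[33,-40,0],[33,-40,0],[33,-40,0],[33,-40,0],[33,-40,0],[33,-40,0],[20,-50,0]],"turn":[[0,0,-0.18],[0,0,-0.18],[0,0,-0.18],[0,0,-0.18],[0,0,-0.18],[0,0,-0.18],[0,0,-0.18],[0,0,-0.18],[0,0,-0.18],[0,0,-0.18],[0,0,-0.18],[0,0,-0.18]],"hand":[0,0,0,0,0,0,0,0,0,0,0,0]}' 40; python3 -c "
from workcell import ctrl;print(ctrl.observe()['qpos'])"
```

```text
time_s: 1.6
position: [527.9, 184.1, 327.1]
ee_rot: [0.949, 0.314, -0.001, -0.005]
contact_force: [0.3, 0.7, 0.2]
finger_gap: 85.6
[-0.87341984  0.22132662  0.57061897  1.70668489 -0.13589351  1.25299992
 -1.20318684]
```

```bash
python3 -m pendant '{"travel":[[0,-53,0],[0,-53,0],[-5,-53,0],[-10,-53,0],[-15,-53,0],[-15,-53,0],[-20,-53,-20],[-20,-53,-40],[-10,-53,-40],[-8,-51,-40],[0,0,0]],"turn":[[0,0,-0.1],[0,0,-0.1],[0,0,-0.1],[0,0,-0.1],[0,0,-0.12],[0,0,0],[0,0,0],[0,0,0],[0,0,0],[0,0,0],[0,0,0]],"hand":[0,0,0,0,0,0,0,0,0,0,0]}' 40; cat > st.py <<'E'
from h import *
from scipy.spatial.transform import Rotation as R
o=ctrl.observe(); r=R.from_quat(o['ee_rot']).as_matrix()
print('t',round(o['time_s'],2),'p',o['position'].round(1),'yang',np.degrees(np.arctan2(r[1,1],r[0,1])).round(2),'z',r[:,2].round(3),'q',o['qpos'].round(2),'F',o['contact_force'].round(1),'T',o['ft_torque'].round(3),'gap',round(o['finger_gap'],1))
E
python3 st.py
```

```text
time_s: 2.98
position: [421.7, -349.2, 191.5]
ee_rot: [0.999, 0.046, 0.0, -0.005]
contact_force: [0.0, -0.1, -0.3]
finger_gap: 85.8
t 2.98 p [ 421.7 -349.2  191.5] yang -84.67 z [-0.     0.009 -1.   ] q [-0.05  0.4   0.87  1.92 -0.37  1.   -0.49] F [ 0.  -0.1 -0.3] T [-0.003  0.011 -0.012] gap 85.8
```

```bash
python3 -m pendant '{"travel":[[3,5,-45],[0,0,-45],[0,0,-40],[0,0,-25],[0,0,-15],[0,0,-4],[0,0,0]],"turn":[[0,0,0.024],[0,0,0],[0,0,0],[0,0,0],[0,0,0],[0,0,0],[0,0,0]],"hand":[0,0,0,0,0,0,0]}' 40; python3 st.py; python3 - <<'E'
from h import *
f=grab('top'); g=grab('side')
a=cv2.resize(f['frame'][215:300,330:430],None,fx=4,fy=4,interpolation=2); b=cv2.resize(g['frame'][210:310,220:320],None,fx=4,fy=4,interpolation=2)
a=cv2.copyMakeBorder(a,0,400-a.shape[0],0,0,0)
cv2.imwrite('pics/g1.png',np.hstack([a,b]))
E
```

```text
time_s: 3.85
position: [431.2, -340.1, 15.5]
ee_rot: [0.998, 0.063, 0.004, -0.005]
contact_force: [-0.3, -0.4, 0.5]
finger_gap: 85.1
t 3.85 p [ 431.2 -340.1   15.5] yang -82.76 z [ 0.008  0.01  -1.   ] q [ 0.12  0.64  0.64  2.03 -0.63  0.67 -0.26] F [-0.3 -0.4  0.5] T [ 0.005 -0.017  0.038] gap 85.1
```

View pics/g1.png

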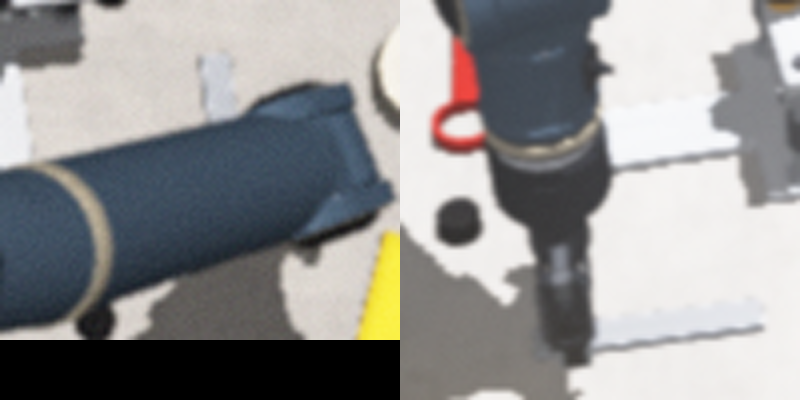

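The side crop shows the fingers standing over the tab at crop (570,310), with the strip running right to (760,320). The top view is covered by the arm. I'm about 6 mm past the tab in x and 4 mm in y, so I'll correct that and close.

```bash
python3 -m pendant '{"travel":[[-5,-4,0],[0,0,0],[0,0,0],[0,0,0],[0,0,0],[0,0,0],[0,0,0],[0,0,0]],"turn":[[-0.01,0.008,0],[0,0,0],[0,0,0],[0,0,0],[0,0,0],[0,0,0],[0,0,0],[0,0,0]],"hand":[0,90,150,200,255,255,255,255]}' 60; python3 st.py
```

```text
time_s: 4.95
position: [426.7, -345.4, 17.6]
ee_rot: [0.998, 0.063, 0.001, 0.001]
contact_force: [-0.6, 0.2, 1.2]
finger_gap: 11.4
t 4.95 p [ 426.7 -345.4   17.6] yang -82.79 z [ 0.003 -0.002 -1.   ] q [ 0.12  0.64  0.66  2.04 -0.62  0.67 -0.26] F [-0.6  0.2  1.2] T [0.067 0.009 0.039] gap 11.4
```

```bash
python3 -m pendant '{"travel":[[0,0,15],[-8,0,25],[-14,15,10],[0,40,0],[0,40,0],[0,40,0],[0,35,0],[0,12,0],[0,0,0]],"turn":[[0,0,0],[0,0,0],[0,0,0.02],[0,0,0.02],[0,0,0],[0,0,0],[0,0,0],[0,0,0],[0,0,0]],"hand":[255,255,255,255,255,255,255,255,255]}' 60; python3 st.py; python3 - <<'E'
from h import *
f=grab('top'); g=grab('side')
a=cv2.resize(f['frame'][190:290,280:380],None,fx=4,fy=4,interpolation=2); b=cv2.resize(g['frame'][180:280,220:320],None,fx=4,fy=4,interpolation=2)
cv2.imwrite('pics/g2.png',np.hstack([a,b]))
E
```

```text
time_s: 6.08
position: [404.0, -160.7, 74.3]
ee_rot: [0.997, 0.082, 0.004, 0.002]
contact_force: [0.4, 0.5, -1.9]
finger_gap: 11.5
t 6.08 p [ 404.  -160.7   74.3] yang -80.62 z [ 0.008 -0.004 -1.   ] q [-0.37  0.39  0.8   2.27 -0.48  0.64 -0.62] F [ 0.4  0.5 -1.9] T [-0.056  0.04   0.003] gap 11.5
```

View pics/g2.png

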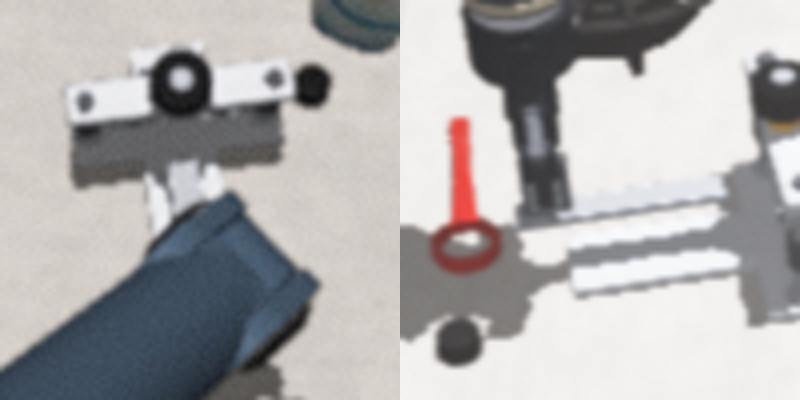

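The gauge is held level by its tab and stands over the bed. In the top crop its strip is at (183,180), between bed edges at 148 and 220. Now I'll lower it onto the bed.

```bash
python3 -m pendant '{"travel":[[8,1,-20],[5,1,-15],[0,0,-6],[0,0,-3],[0,0,-1],[0,0,-1],[0,0,0]],"turn":[[0,0.005,0],[0,0,0],[0,0,0],[0,0,0],[0,0,0],[0,0,0],[0,0,0]],"hand":[255,255,255,255,255,255,255]}' 60; python3 st.py; python3 - <<'E'
from h import *
f=grab('top','top2.png')
fr=f['frame']; 
for v in (230,233,236,239): 
    print(v,[tuple(x) for x in fr[v,312:345,:].tolist()][::1] if v==233 else fr[v,312:345].min(1))
    print([ (u,onz(f,(u,v),20)[:2].round(0).tolist()) for u in (318,326,334)])
E
```

```text
time_s: 7.05
position: [418.3, -166.8, 30.1]
ee_rot: [0.997, 0.075, 0.004, 0.004]
contact_force: [-0.2, -0.1, -1.4]
finger_gap: 11.8
t 7.05 p [ 418.3 -166.8   30.1] yang -81.36 z [ 0.009 -0.006 -1.   ] q [-0.26  0.5   0.69  2.26 -0.6   0.56 -0.53] F [-0.2 -0.1 -1.4] T [-0.047  0.054  0.048] gap 11.8
230 [ 87  88  85  82  93  97 102  96  99 100 100  90  84  80  75  80  78  74
  82 100 117 119 102  84  82  84  83  79  79  97 101  97  97]
[(318, [539.0, -119.0]), (326, [540.0, -145.0]), (334, [541.0, -170.0])]
233 [(78, 79, 83), (86, 87, 90), (81, 84, 88), (105, 105, 108), (148, 144, 147), (156, 151, 150), (123, 121, 119), (100, 100, 99), (96, 92, 93), (103, 100, 100), (99, 95, 98), (97, 96, 97), (94, 91, 91), (87, 83, 81), (83, 81, 79), (77, 77, 75), (81, 78, 78), (89, 84, 82), (136, 132, 132), (197, 193, 191), (233, 229, 228), (238, 236, 234), (226, 223, 223), (204, 206, 209), (197, 203, 207), (199, 202, 211), (198, 204, 211), (199, 205, 210), (194, 200, 206), (198, 204, 211), (203, 209, 216), (205, 213, 217), (206, 210, 217)]
[(318, [529.0, -120.0]), (326, [530.0, -145.0]), (334, [531.0, -171.0])]
236 [194 195 189 187 187 213 212 192 156 123 119 116 109 126 151 161 176 194
 200 201 203 200 201 188 169 146 121  96  70  80 125 175 199]
[(318, [519.0, -120.0]), (326, [520.0, -145.0]), (334, [521.0, -171.0])]
239 [200 200 199 187 173 206 234 236 236 236 236 236 224 213 190 162 130  89
  60  51  54  57  63  62  60  62  59  62  59  61  57  73 130]
[(318, [510.0, -120.0]), (326, [511.0, -146.0]), (334, [512.0, -171.0])]
```

```bash
python3 -m pendant '{"travel":[[1,6,0],[0,0,0],[0,0,-2],[0,0,-1]],"turn":[[0,0.012,0.014],[0,0,0],[0,0,0],[0,0,0]],"hand":[255,255,255,255]}' 60; python3 st.py
```

```text
time_s: 7.6
position: [419.7, -160.8, 29.5]
ee_rot: [0.997, 0.083, -0.001, 0.002]
contact_force: [-5.7, 2.0, 17.3]
finger_gap: 11.3
t 7.6 p [ 419.7 -160.8   29.5] yang -80.51 z [-0.002 -0.004 -1.   ] q [-0.28  0.5   0.69  2.25 -0.59  0.57 -0.54] F [-5.7  2.  17.3] T [0.536 0.628 0.052] gap 11.3
```

```bash
python3 -m pendant '{"travel":[[0,0,0.7],[9.9,1.6,0],[9.9,1.6,0],[9.9,1.6,0],[9.9,1.6,0],[5,0.8,0],[0,0,0]],"turn":[[0,0,0],[0,0,0],[0,0,0],[0,0,0],[0,0,0],[0,0,0],[0,0,0]],"hand":[255,255,255,255,255,255,255]}' 60; python3 st.py
```

```text
time_s: 8.48
position: [468.5, -152.7, 29.7]
ee_rot: [0.997, 0.084, -0.001, 0.002]
contact_force: [0.1, 0.1, -0.6]
finger_gap: 11.3
t 8.47 p [ 468.5 -152.7   29.7] yang -80.42 z [-0.002 -0.005 -1.   ] q [-0.3   0.55  0.69  2.16 -0.6   0.62 -0.59] F [ 0.1  0.1 -0.6] T [ 0.114 -0.171  0.04 ] gap 11.3
```

```bash
python3 -m pendant '{"travel":[[3,0.5,0],[3,0.5,0],[2,0.3,0],[0,0,0]],"turn":[[0,0,0],[0,0,0],[0,0,0],[0,0,0]],"hand":[255,255,255,255]}' 60; python3 st.py;  python3 -m pendant '{"travel":[[2,0.3,0],[2,0.3,0],[0,0,0]],"turn":[[0,0,0],[0,0,0],[0,0,0]],"hand":[255,255,255]}' 60; python3 st.py
```

```text
time_s: 8.98
position: [476.0, -151.7, 29.8]
ee_rot: [0.997, 0.083, -0.002, 0.002]
contact_force: [-0.1, 0.9, -0.6]
finger_gap: 11.8
t 8.97 p [ 476.  -151.7   29.8] yang -80.5 z [-0.003 -0.004 -1.   ] q [-0.31  0.56  0.69  2.14 -0.6   0.63 -0.6 ] F [-0.1  0.9 -0.6] T [ 0.042 -0.104  0.033] gap 11.8
time_s: 9.35
position: [480.1, -151.0, 29.8]
ee_rot: [0.997, 0.083, -0.002, 0.002]
contact_force: [-0.8, 0.2, 0.1]
finger_gap: 11.1
t 9.35 p [ 480.1 -151.    29.8] yang -80.5 z [-0.003 -0.004 -1.   ] q [-0.31  0.57  0.69  2.13 -0.6   0.64 -0.61] F [-0.8  0.2  0.1] T [ 0.022 -0.139  0.058] gap 11.1
```

```bash
for i in 1 2 3; do python3 -m pendant '{"travel":[[1.5,0.25,0],[0,0,0]],"turn":[[0,0,0],[0,0,0]],"hand":[255,255]}' 60 >/dev/null; python3 st.py; done
```

```text
t 9.6 p [ 481.8 -150.7   29.8] yang -80.51 z [-0.003 -0.004 -1.   ] q [-0.31  0.57  0.69  2.13 -0.6   0.64 -0.61] F [ 0.3  0.3 -0. ] T [ 0.026 -0.171  0.03 ] gap 11.3
t 9.85 p [ 483.2 -150.5   29.8] yang -80.51 z [-0.003 -0.004 -1.   ] q [-0.31  0.57  0.69  2.13 -0.6   0.64 -0.61] F [-0.7 -0.3 -0.3] T [0.025 0.051 0.004] gap 11.8
t 10.1 p [ 483.2 -150.5   29.8] yang -80.56 z [-0.006 -0.003 -1.   ] q [-0.31  0.57  0.69  2.13 -0.6   0.65 -0.61] F [0.1 0.3 1.3] T [ 0.145 -0.177  0.086] gap 11.4
```

```bash
for i in 1 2; do python3 -m pendant '{"travel":[[2.5,0.4,0]],"turn":[[0,0.003,0]],"hand":[255]}' 60 >/dev/null; python3 st.py; done
```

```text
t 10.22 p [ 483.1 -150.3   29.6] yang -80.58 z [-0.013 -0.002 -1.   ] q [-0.31  0.58  0.69  2.12 -0.59  0.66 -0.62] F [-11.   -1.1   7.9] T [-0.141  1.469  0.045] gap 11.4
t 10.35 p [ 482.9 -150.4   29.6] yang -80.62 z [-0.021 -0.001 -1.   ] q [-0.31  0.58  0.69  2.12 -0.59  0.67 -0.62] F [-6.6  0.3  4.5] T [-0.059  0.899  0.123] gap 11.6
```

The stop is met: -11 N along x with no further travel. I'll release while keeping light contact, then rise.

```bash
python3 -m pendant '{"travel":[[1,0.15,0],[0,0,0],[0,0,0],[0,0,0],[0,0,20],[0,0,40],[0,0,50],[-20,0,50],[0,0,0]],"turn":[[0,0,0],[0,0,0],[0,0,0],[0,0,0],[0,0,0],[0,-0.02,0],[0,0,0],[0,0,0],[0,0,0]],"hand":[200,100,60,60,60,60,30,0,0]}' 60; python3 st.py;  python3 - <<'E'
from h import *
g=grab('side'); f=grab('top')
b=cv2.resize(g['frame'][185:275,250:350],None,fx=6,fy=6,interpolation=2)
cv2.imwrite('pics/g3.png',b)
m=(g['frame'].max(2)<110)
P=[[574,-134.5]]
ex=np.array([.986,.165]); 
for x in (-95-18,-95+18): 
  for z in(20,68): print('tab pred',x,z,proj(g,[*(np.array([574,-134.5])+ex*x),z]).round(1))
M=np.zeros(m.shape,np.uint8); M[205:250,255:320]=m[205:250,255:320]
n,l,s,c=cv2.connectedComponentsWithStats(M); print(s[1:],c[1:].round(1))
E
```

```text
time_s: 11.48
position: [465.9, -149.5, 193.7]
ee_rot: [0.997, 0.083, 0.001, 0.001]
contact_force: [-0.4, 0.4, -0.8]
finger_gap: 85.0
t 11.47 p [ 465.9 -149.5  193.7] yang -80.51 z [ 0.002 -0.002 -1.   ] q [-0.56  0.29  0.96  2.05 -0.29  0.94 -0.86] F [-0.4  0.4 -0.8] T [ 0.015 -0.032 -0.043] gap 85.0
tab pred -113 20 [[277.2 240.6]]
tab pred -113 68 [[276.  228.5]]
tab pred -77 20 [[289.2 238.9]]
tab pred -77 68 [[288.2 226.8]]
[[308 205  12   8  67]
 [279 229  11  12 104]
 [316 237   4  11  30]] [[313.7 207.4]
 [284.5 234.7]
 [317.8 242.2]]
```

View pics/g3.png

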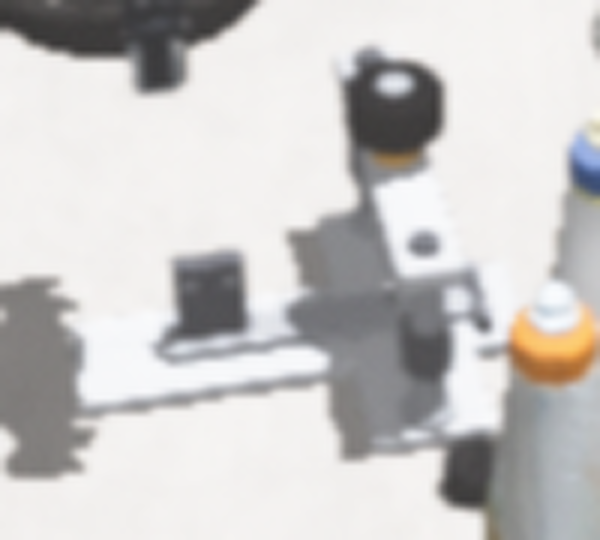

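The side view shows the gauge flat on the bed under the blade. Its tab is at (284.5,234.7), which agrees with tip-on-stop to within about 5 mm. From the contact, the knob axis is ≈ (575.5,-135). I'll go above it with some counter-clockwise pre-turn.

```bash
python3 -m pendant '{"travel":[[0,0,15],[25,3,0],[30,4,0],[30,4,0],[22,3,0],[0,0,0]],"turn":[[0,0,0.18],[0,0,0.18],[0,0,0.18],[0,0,0.18],[0,0,0.18],[0,0,0]],"hand":[0,0,0,0,0,0]}' 60; python3 st.py;
```

```text
time_s: 12.32
position: [571.7, -129.7, 194.2]
ee_rot: [0.853, 0.522, -0.011, -0.002]
contact_force: [-0.6, -0.0, -0.1]
finger_gap: 85.1
t 12.32 p [ 571.7 -129.7  194.2] yang -27.13 z [-0.02  -0.007 -1.   ] q [-0.35  0.42  0.67  1.81 -0.29  1.03 -0.05] F [-0.6 -0.  -0.1] T [ 0.021  0.034 -0.   ] gap 85.1
```

```bash
python3 -m pendant '{"travel":[[4,-5,0],[0,0,-25],[0,0,-20],[0,0,0]],"turn":[[0.007,-0.02,0],[0,0,0],[0,0,0],[0,0,0]],"hand":[0,0,0,0]}' 60; python3 st.py;
```

```text
time_s: 12.82
position: [571.2, -137.5, 145.7]
ee_rot: [0.857, 0.516, -0.001, -0.001]
contact_force: [0.4, -0.6, 0.6]
finger_gap: 85.4
t 12.82 p [ 571.2 -137.5  145.7] yang -27.9 z [-0.004  0.    -1.   ] q [-0.31  0.48  0.64  1.86 -0.35  0.92  0.  ] F [ 0.4 -0.6  0.6] T [-0.015 -0.025  0.01 ] gap 85.4
```

```bash
python3 -m pendant '{"travel":[[4.3,2.5,-10],[0,0,-11],[0,0,0]],"turn":[[0,0,0],[0,0,0],[0,0,0]],"hand":[0,0,0]}' 60; python3 st.py; python3 -m pendant '{"travel":[[0,0,0],[0,0,0],[0,0,0],[0,0,0]],"turn":[[0,0,0],[0,0,0],[0,0,0],[0,0,0]],"hand":[60,80,95,105]}' 25; python3 st.py;
```

```text
time_s: 13.2
position: [575.9, -135.4, 124.9]
ee_rot: [0.857, 0.515, -0.0, -0.001]
contact_force: [0.2, 0.3, -0.2]
finger_gap: 86.0
t 13.2 p [ 575.9 -135.4  124.9] yang -28.03 z [-0.001  0.    -1.   ] q [-0.3   0.51  0.62  1.87 -0.37  0.89  0.02] F [ 0.2  0.3 -0.2] T [ 0.042  0.005 -0.018] gap 86.0
time_s: 13.7
position: [576.6, -135.7, 125.9]
ee_rot: [0.857, 0.515, 0.0, 0.0]
contact_force: [-0.4, -0.1, -0.7]
finger_gap: 50.3
t 13.7 p [ 576.6 -135.7  125.9] yang -28.04 z [ 0.001  0.    -1.   ] q [-0.3   0.5   0.62  1.87 -0.37  0.89  0.02] F [-0.4 -0.1 -0.7] T [-0.004 -0.016  0.018] gap 50.3
```

```bash
python3 -m pendant '{"travel":[[0,0,0],[0,0,0],[0,0,0]],"turn":[[0,0,0],[0,0,0],[0,0,0]],"hand":[115,125,255]}' 40; python3 st.py; python3 -m pendant '{"travel":[[0,0,0],[0,0,0]],"turn":[[0,0,0],[0,0,0]],"hand":[255,255]}' 60; python3 st.py
```

```text
time_s: 14.08
position: [576.7, -135.7, 126.3]
ee_rot: [0.857, 0.515, 0.001, 0.0]
contact_force: [-0.0, 0.1, 0.1]
finger_gap: 44.9
t 14.07 p [ 576.7 -135.7  126.3] yang -28.04 z [ 0.001  0.    -1.   ] q [-0.3   0.5   0.62  1.87 -0.37  0.89  0.02] F [-0.   0.1  0.1] T [-0.053 -0.007 -0.016] gap 44.9
time_s: 14.32
position: [576.7, -135.7, 126.3]
ee_rot: [0.857, 0.515, 0.001, 0.0]
contact_force: [-0.4, 0.1, 1.0]
finger_gap: 44.7
t 14.32 p [ 576.7 -135.7  126.3] yang -28.04 z [ 0.001  0.    -1.   ] q [-0.3   0.5   0.62  1.87 -0.37  0.89  0.02] F [-0.4  0.1  1. ] T [0.051 0.075 0.023] gap 44.7
```

```bash
cat > tq.py <<'E'
from st import *
a=[o['ft_torque'][2]]; F=[o['contact_force']]
for i in range(3):
    cams.grab_frame('top'); q=ctrl.observe(); a.append(q['ft_torque'][2]); F.append(q['contact_force'])
print('Tz',np.round(a,3),'mean',np.mean(a).round(3),'F',np.mean(F,0).round(1))
E
for i in 1 2 3; do python3 -m pendant '{"travel":[[0,0,0]],"turn":[[0,0,-0.04]],"hand":[255]}' 60 >/dev/null; python3 tq.py; done
```

```text
t 14.45 p [ 576.7 -135.7  126.4] yang -30.42 z [ 0.001  0.    -1.   ] q [-0.31  0.51  0.63  1.87 -0.38  0.89 -0.02] F [-0.3  1.1  1.4] T [0.083 0.145 0.129] gap 44.7
Tz [ 0.129 -0.091 -0.216 -0.231] mean -0.102 F [-1.   0.4  1.7]
t 14.72 p [ 576.6 -135.6  126.3] yang -32.79 z [ 0.001  0.001 -1.   ] q [-0.31  0.51  0.65  1.87 -0.39  0.89 -0.05] F [-1.3  0.9  1.8] T [0.073 0.17  0.171] gap 44.5
Tz [ 0.171 -0.114 -0.167 -0.222] mean -0.083 F [-1.2  0.5  2.3]
t 15.0 p [ 576.5 -135.6  126.3] yang -35.14 z [ 0.001  0.001 -1.   ] q [-0.32  0.51  0.66  1.87 -0.4   0.89 -0.09] F [-0.9 -0.1  2.5] T [0.138 0.187 0.191] gap 45.0
Tz [ 0.191 -0.092 -0.166 -0.19 ] mean -0.064 F [-1.5  0.4  2.4]
```

Turning reacts with Tz ≈ +0.17 N·m while moving, and it reverses during the holds. I'll take end-of-row readings during continuous turning instead.

```bash
cat > tz.py <<'E'
from st import R
from workcell import ctrl
import numpy as np
o=ctrl.observe(); r=R.from_quat(o['ee_rot']).as_matrix(); y=np.degrees(np.arctan2(r[1,1],r[0,1]))
l='%.2f travel %.4f Tz %.3f Fz %.1f Fxy %.1f %.1f'%(o['time_s'],np.radians(-28.04-y),o['ft_torque'][2],o['contact_force'][2],*o['contact_force'][:2]); print(l); open('log.txt','a').write(l+'\n')
E
for i in 1 2 3 4 5 6; do python3 -m pendant '{"travel":[[0,0,0]],"turn":[[0,0,-0.03]],"hand":[255]}' 60 >/dev/null; python3 tz.py|grep trav; done
```

```text
15.28 travel 0.1545 Tz 0.169 Fz 2.7 Fxy -2.0 0.3
15.40 travel 0.1862 Tz 0.174 Fz 2.5 Fxy -1.1 0.8
15.53 travel 0.2179 Tz 0.191 Fz 3.1 Fxy -0.7 0.4
15.65 travel 0.2498 Tz 0.200 Fz 2.9 Fxy -1.3 0.6
15.78 travel 0.2818 Tz 0.188 Fz 2.1 Fxy -2.4 0.7
15.90 travel 0.3139 Tz 0.201 Fz 3.1 Fxy -1.3 0.2
```

```bash
for i in 1 2 3 4; do python3 -m pendant '{"travel":[[0,0,0]],"turn":[[0,0,-0.03]],"hand":[255]}' 60 >/dev/null; python3 tz.py|grep trav; done
```

```text
16.02 travel 0.3460 Tz 0.147 Fz 3.2 Fxy -2.4 0.9
16.15 travel 0.3780 Tz 0.145 Fz 2.4 Fxy -3.2 1.4
16.27 travel 0.4102 Tz 0.193 Fz 2.4 Fxy -2.4 0.7
16.40 travel 0.4423 Tz 0.109 Fz 3.4 Fxy -2.2 1.3
```

```bash
for i in 1 2 3 4; do python3 -m pendant '{"travel":[[0,0,0]],"turn":[[0,0,-0.03]],"hand":[255]}' 60 >/dev/null; python3 tz.py|grep trav; done
```

```text
16.52 travel 0.4743 Tz 0.171 Fz 3.2 Fxy -2.4 1.2
16.65 travel 0.5063 Tz 0.149 Fz 3.2 Fxy -1.9 1.4
16.77 travel 0.5382 Tz 0.233 Fz 3.6 Fxy -1.8 1.1
16.90 travel 0.5701 Tz 0.225 Fz 2.9 Fxy -2.3 1.8
```

```bash
python3 st.py
```

```text
t 16.9 p [ 575.8 -134.8  126.3] yang -60.7 z [-0.     0.002 -1.   ] q [-0.4   0.55  0.77  1.87 -0.48  0.92 -0.46] F [-2.3  1.8  2.9] T [0.221 0.421 0.225] gap 44.6
```

```bash
for i in 1 2; do python3 -m pendant '{"travel":[[0,0,0]],"turn":[[0,0,-0.02]],"hand":[255]}' 60 >/dev/null; python3 tz.py|grep trav; done
```

```text
17.02 travel 0.5915 Tz 0.279 Fz 2.7 Fxy -3.2 1.3
17.15 travel 0.6126 Tz 0.276 Fz 2.7 Fxy -3.7 1.2
```

```bash
python3 - <<'E'
import numpy as np
d=np.array([[float(l.split()[2]),float(l.split()[4])] for l in open('log.txt')])
x,y=d.T
best=[]
for t in np.arange(.40,.62,.01):
    h=.72*np.clip(x-t,0,None); b=(y-h).mean(); e=((y-h-b)**2).sum(); best.append((t,b,e,90*(x[-1]-t)))
m=min(b[2] for b in best); s=m/(len(x)-2)
for b in best: print(np.round(b,4), 'dchi',round((b[2]-m)/s,2))
E
```

```text
[ 0.4     0.1481  0.0259 19.134 ] dchi 18.78
[ 0.41    0.1517  0.0228 18.234 ] dchi 14.85
[ 0.42    0.1548  0.0195 17.334 ] dchi 10.7
[ 0.43    0.158   0.0166 16.434 ] dchi 7.05
[4.4000e-01 1.6110e-01 1.4200e-02 1.5534e+01] dchi 3.92
[4.5000e-01 1.6390e-01 1.2700e-02 1.4634e+01] dchi 2.04
[4.6000e-01 1.6660e-01 1.1800e-02 1.3734e+01] dchi 0.87
[4.7000e-01 1.6930e-01 1.1200e-02 1.2834e+01] dchi 0.2
[4.8000e-01 1.7180e-01 1.1100e-02 1.1934e+01] dchi 0.0
[ 0.49    0.174   0.0113 11.034 ] dchi 0.25
[ 0.5     0.1763  0.0118 10.134 ] dchi 0.96
[0.51   0.1784 0.0129 9.234 ] dchi 2.31
[0.52   0.1802 0.0145 8.334 ] dchi 4.39
[0.53   0.182  0.0165 7.434 ] dchi 6.86
[0.54   0.1837 0.0186 6.534 ] dchi 9.56
[0.55   0.185  0.0205 5.634 ] dchi 11.87
[0.56   0.1864 0.0225 4.734 ] dchi 14.5
[0.57   0.1877 0.0249 3.834 ] dchi 17.44
[0.58   0.1886 0.0269 2.934 ] dchi 19.99
[0.59   0.1895 0.0291 2.034 ] dchi 22.77
[0.6    0.1901 0.0303 1.134 ] dchi 24.35
[0.61   0.1905 0.0315 0.234 ] dchi 25.81
```

The fit gives a first touch at travel ≈ 0.48 rad and a pinch of about 12 ± 2 N, inside 3–16. I'll hold for one row to see where the hand settles.

```bash
python3 -m pendant '{"travel":[[0,0,0]],"turn":[[0,0,0]],"hand":[255]}' 60 >/dev/null; python3 tz.py|grep trav; python3 -m pendant '{"travel":[[0,0,0]],"turn":[[0,0,0]],"hand":[255]}' 60 >/dev/null; python3 tz.py|grep trav
```

```text
17.27 travel 0.6135 Tz 0.105 Fz 3.2 Fxy -2.2 1.6
17.40 travel 0.6137 Tz 0.219 Fz 3.6 Fxy -2.8 1.5
```

```bash
python3 -m pendant '{"travel":[[0,0,0],[0,0,0]],"turn":[[0,0,0.022],[0,0,0]],"hand":[255,255]}' 60 >/dev/null; python3 tz.py|grep trav; python3 -m pendant '{"travel":[[0,0,0],[0,0,0],[0,0,0],[0,0,0],[0,0,20],[0,0,40],[0,0,50],[-30,0,50],[-50,10,20],[-30,10,0],[0,0,0]],"turn":[[0,0,0],[0,0,0],[0,0,0],[0,0,0],[0,0,0],[0,0,0],[0,0,0],[0,0,0],[0,0,0],[0,0,0],[0,0,0]],"hand":[120,80,40,0,0,0,0,0,0,0,0]}' 60; python3 st.py;  python3 - <<'E'
from h import *
g=grab('side'); f=grab('top')
a=cv2.resize(f['frame'][165:315,280:460],(540,450),interpolation=2)
b=cv2.resize(g['frame'][185:275,250:350],(500,450),interpolation=2)[:, :]
cv2.imwrite('pics/g4.png',cv2.resize(np.hstack([a,b]),None,fx=.76,fy=.76))
m=(g['frame'].max(2)<110)
M=np.zeros(m.shape,np.uint8); M[220:250,270:300]=m[220:250,270:300]
n,l,s,c=cv2.connectedComponentsWithStats(M); print(s[1:],c[1:].round(1))
E
```

```text
17.65 travel 0.5911 Tz 0.117 Fz 3.0 Fxy -2.3 2.1
time_s: 19.02
position: [465.5, -118.7, 318.5]
ee_rot: [0.971, 0.24, 0.005, 0.001]
contact_force: [0.1, -0.5, 0.4]
finger_gap: 85.8
t 19.02 p [ 465.5 -118.7  318.5] yang -62.21 z [ 0.011  0.001 -1.   ] q [-0.75  0.06  0.99  1.9  -0.06  1.19 -0.83] F [ 0.1 -0.5  0.4] T [-0.007  0.061  0.022] gap 85.8
[[279 229  11  12 102]] [[284.5 234.8]]
```

View pics/g4.png

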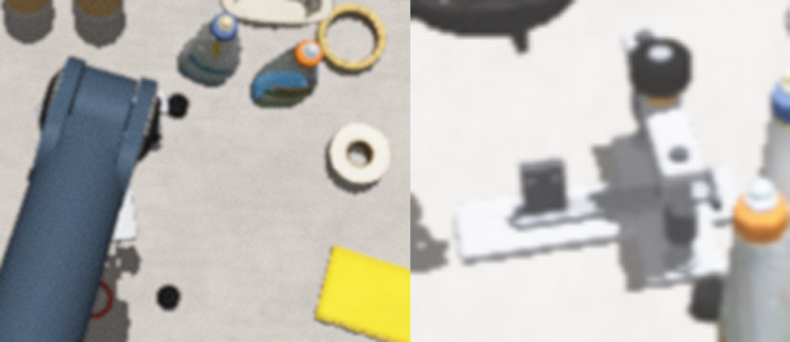

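The gauge tab is unmoved at (284.5,234.8). The bystanders stand where they were, and the gripper is clear and open. Handing in.

```bash
python3 -c "
from workcell import sign_off; print(sign_off())"
```

```text
the job is handed in; nothing more can be done
None
```

I set the slicer gap to the gauge and handed the job in at about 19 s of robot time. `sign_off` reports no verdict, so I don't know how it was judged.

- **Gauge:** I picked it up by the tab, laid it on the bed and slid it under the blade until it met the stop. At the stop it pushed back with about 11 N and went no further. After the knob work the tab was still at the same pixel, (284.5, 234.8) against (284.5, 234.7) before.
- **Knob:** I turned it clockwise from where it stood by 0.61 rad. The torque rose from a free level of about 0.17 N m to about 0.28 N m, with first touch near 0.48 rad, which means a pinch of about 12 ± 2 N.
- **Back-off:** I then turned it back 0.02 rad to sit nearer the middle of the 3 to 16 N band, so the estimate is about 10 N. Single torque readings scattered by about 0.03 N m.
- **Last check:** The gripper was open and clear, reading no contact force. The bottles, label roll and caps looked unmoved in the last pictures.
- **Not checked:** I did not tug the gauge to confirm the drag, so the pinch rests on the torque alone. The camera put the tab about 5 mm further along the bed than my first slicer estimate. I trusted the contact with the stop instead, which agreed to about 2 mm.

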